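# Pull the push-on knob off the soldering-iron controller

### The job

Take the knob puller by its handle, slide its fork along the controller's panel under the rim of the big dial knob until the knob's neck sits home against the end of the slot, and pull straight up until the knob pops off its shaft. Carry the knob on the fork to the metal parts tray and leave it standing there right way up on the tray's floor, then stand the puller upright on its wooden block again, where it stood. Work gently: do not press hard on the panel or shove the knob, never touch the knob or the controller with the gripper, and leave everything else on the bench alone.

Things in the scene. Friction and masses are not known exactly. Their poses are not given: they have to be found in the camera images.
- puller_grip (a point): Centre of the grey square handle (22 x 22 x 60 mm) of the knob puller, a loose 150 g steel C-frame standing upright on a fixed wooden block (100 x 80 mm, top 10 to 22 mm above the bench). z up the handle, x to the open side of the fork. The foot's underside is 67 to 81 mm below this point: the handle is telescopic, stiffly set, not measured, and differs each time.
- knob_base (a point): Big loose black dial knob, 25 g, 20 mm tall. This point: centre of its underside; z up its axis. Its lowest 5.5 mm is a neck 18 to 19.5 mm across; above, the body is 38 mm across at the rim, whose underside is so 5.5 mm above what the knob stands on. It starts snapped on the controller's shaft, neck on the panel. A pull of about 6 to 16 N frees it within 6 mm; it clears the shaft after 15 mm.
- controller: Grey box fixed to the bench, 180 mm (x) by 150 mm (y), level flat panel 72 mm above this origin, which is under the box's middle, 0 to 12 mm above the bench (adjustable feet). In the panel's middle the shaft (10 mm across, 15 mm tall) with the knob; a small fixed knob and a rocker switch (up to 12 mm high) near the +x corners (x = 70, y = -50 and 50 mm). The panel on the -x side is bare.
- tray_in (a point): Centre of the inner floor of the shallow aluminium parts tray, fixed on the bench: 160 mm (x) by 120 mm (y) outside, walls 3 mm thick, rim 15 mm and floor 3 mm above the bench. A loose brass nut (18 mm across, 12 mm high) lies in its corner at about x = 60, y = -40 mm.
- puller_top (a point): Top of the puller's handle, 30 mm above puller_grip, same axes; x, y here are from the handle's axis. Foot: 38 mm wide, 4 mm thick, x -28 to 22; its 20.5 mm slot opens to +x with flared tips 3 mm thick and ends in a flat throat at x = -10 (a knob home in it has its axis at x = -1 to 0). Web (x -28 to -22) and bridge (x -28 to 12, its underside 31 mm above the foot's) join foot and handle.
Things that resemble listed ones, but are neither listed nor needed, are in the scene too. What is shaped like the part that bears tray_in but blue is not meant. Leave any turquoise look-alike of the part that bears puller_grip alone.

How it is judged:
By the outcome, as a careful person would: the job done as asked, in the order asked, and still so for the second after the job is handed in, with the robot touching nothing.
It also fails if it takes over 72 s, if anything falls off the work surface, if the arm or the gripper's body presses on something with over 40 N, if the wrist force passes 120 N, or if a joint passes its speed limit or range.

### The arm

A 6-joint arm with a two-finger parallel gripper is mounted at the origin on the work surface. World frame = base frame: x ahead of the robot, y to its left, z up, the work surface at z = 0. Lengths are in m, angles in degrees, forces in N, time in s.
With the tool pointing down it reaches from about 0.4 to 0.825 m from the base axis. Payload 7 kg.
Tool frame: the origin (TCP) lies midway between the tips of the shut fingers; the grasp point (between the pads) lies 19 mm behind it; z points along the fingers, y is the line along which they close (so a half turn about z gives the same grasp; the last joint's range is limited). The gripper opens to 88 mm and grips with 3 to 60 N. Pads are 19 mm wide; open, the fingers measure 130 mm over their backs; the gripper's body (78 mm by 193 mm) begins 47 mm behind the grasp point.
Start: joints at [86.408, 20.546, 0.682, 0, -70.136, -16.507], TCP at [0.232, 0.634, 0.227] pointing down, gripper open.
Joint ranges: [-176.03, 176.03], [-82.01, 121.73], [-58.28, 71.71], [-173.87, 95.51], [-174.79, -0.11], [-173.66, 173.66]. Speed limits (degrees/s): [136.94, 136.94, 172.46, 180, 180, 180].

### API

Orientations are given as [roll, pitch, yaw] about the fixed x, y, z axes, in that order (R = Rz(yaw) Ry(pitch) Rx(roll)).
In Python, from plant import r gives the robot as it stands. The module is installed in compiled form; this text tells all that it offers.
- The arm moves only by the tool play_rows, never from a script. Its argument "rows" is a list of rows, each an object with "slide": the shift along the tool's x, y, z as a fraction of full scale, a list of three; "delta_rot": the turn, a rotation vector about the tool's x, y, z as a fraction of full scale, a list of three; "fingers": the opening, from -1 (shut) to 1 (fully open). In form: [{"slide": [x, y, z], "delta_rot": [rx, ry, rz], "fingers": fingers}, ...]. A call has 1 to 8 rows; each row shifts and turns the commanded pose from where the row before left it, along the tool's axes as they then stand; what a row does not reach is not made up. Full scale, the value 1, is 0.15 m for a shift and 0.08 rad for a turn. A row lasts 1/8 s, in which the tool goes at most 62.5 mm and 10.7 degrees, less where a joint would pass 70% of its speed; a pose out of reach is approached as far as the arm can. A call with a number of a shift or a turn outside -1 to 1 is refused whole. A call with a gripper value outside its range is refused whole. The fingers move at their own pace and stop on an object; "squeeze" is the grip in N (left out, the last holds). Time passes only in rows, so rows that do not move let the fingers close. It gives the time, the measured TCP pose, the force, the opening and the grip force at its end, in the units of the state.
- r.get_state(): the state, without advancing time (a new reading comes with each control period).
- r.capture(name): name is "scene" or "top"; returns a dict with "image" (480x640x3 uint8, blue, green, red), "fx", "fy", "cx", "cy" (pixels), "R" (3x3) and "t" (3): a world point X has camera coordinates R X + t. Camera axes: x right, y down, z forward; pixel columns grow to the right and rows downward; lengths in m; the calibration is good to about 2 mm. A picture is of the moment at which its call begins. There is no depth.
- r.close_job(): hands the job in; it is judged then, once.
The state is a dict: "time_s": time; "joints": joint angles; "qd": joint speeds; "joint_torque": joint torques, N m; "tcp_pos": TCP position; "eef_rot": TCP orientation; "contact_force": force on the tool from outside, world axes, zero at the start; "moment": the same for the moment, N m; "gripper_width": finger opening in m; "gripper_force": force on a finger pad.
Only numpy, scipy, OpenCV 4.12 (cv2) and the standard library are available. Lean on these libraries where they do the work, as an engineer would, in place of code of your own. Each camera call takes 0.05 s, during which the arm holds its last target. There are 200 camera calls.

## Working session

There is one attempt and no reset: what is moved stays moved. The work goes in short steps, Python scripts to look and compute and a tool call to move; the robot and the scene stay as the last step left them, time stands still between calls to the robot, and variables do not carry over. Pictures are saved under pics/ and viewed, at most 10 in all, crops included, and the job is handed in when it is done.

Besides the shell and the picture viewer there is one more tool, called after ">>>" as name(argument=value, ...) on one line, values as JSON. play_rows: Moves the arm, as the interface text tells. Shift numbers are shares of 0.15 m and turn numbers shares of 0.08 rad, none past 1 either way. Its arguments: {"type":"object","properties":{"rows":{"type":"array"},"squeeze":{"type":"number"}},"required":["rows"]}

```bash
mkdir -p pics; python3 - <<'E'
from plant import r
import cv2,pickle
d={}
for n in("scene","top"):
    c=r.capture(n);d[n]=c;cv2.imwrite(f"pics/{n}0.png",c["image"]);print(n,c["fx"],c["cx"],c["cy"],c["R"],c["t"])
pickle.dump(d,open("c0.pkl","wb"))
print(r.get_state())
E
```

```text
scene 553.3771554965424 325.29966201753183 235.32760463597387 [[-0.48104941  0.8764433  -0.020943  ]
 [ 0.55375681  0.28524463 -0.78229719]
 [-0.67966525 -0.38792093 -0.62255321]] [ 0.26631071 -0.12401985  1.54408143]
top 534.5499255770684 318.8202663799692 232.6721263015263 [[ 0.02902422 -0.99930326  0.02346477]
 [-0.99254731 -0.03159158 -0.11769373]
 [ 0.11835301 -0.01987393 -0.99277268]] [-0.09864565  0.44166556  1.33946841]
{'time_s': 0.1, 'joints': array([ 8.64059971e+01,  2.05880169e+01,  6.40218163e-01, -1.75478446e-02,
       -7.01355836e+01, -1.65078824e+01]), 'qd': array([-0.12549003, -0.09189447,  0.12836304, -0.00915733,  0.00975229,
        0.05725078]), 'joint_torque': array([-2.35283667e-03, -5.84165418e+01,  2.93753135e+01,  7.01557294e+00,
        1.01927260e-02, -4.51185815e-05]), 'tcp_pos': array([0.23185729, 0.63347738, 0.2257183 ]), 'eef_rot': array([ 1.79915367e+02, -7.87797485e-03, -2.01078542e+01]), 'contact_force': array([-0.85669419,  0.62216475, -0.16791986]), 'moment': array([-0.0083227 ,  0.01892008,  0.03947999]), 'gripper_force': 0.0, 'gripper_width': 0.08774206914160629}
```

View pics/scene0.png

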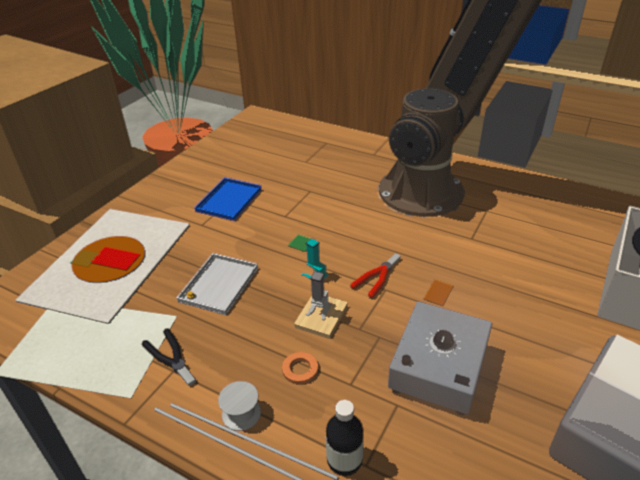

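View pics/top0.png

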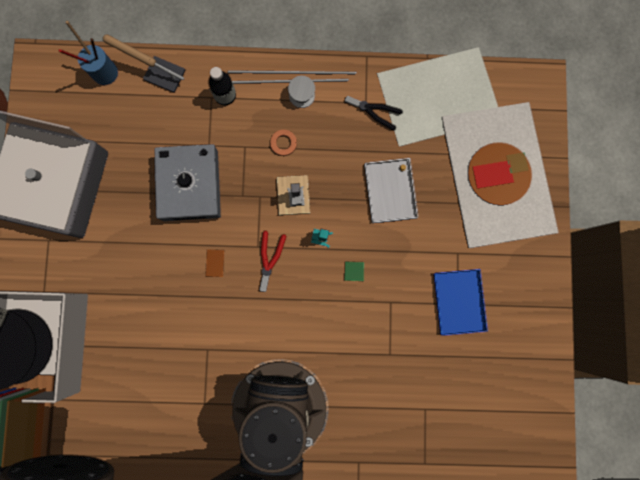

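The scene shows:
- **Pullers:** the grey one on the wooden block at scene (318,295) / top (296,195) is the one I want. The turquoise look-alike at scene (313,258) / top (320,236) stays untouched.
- **Trays:** the aluminium one at scene (218,283) / top (390,190) is the target. The blue one at top (460,302) is not meant.
- **Controller:** the knob is at scene (444,341) / top (185,180). The grey boxes at the image edges are not it.

I'll check these in a close crop.

```bash
python3 - <<'E'
import cv2,pickle,numpy as np
d=pickle.load(open("c0.pkl","rb"))
f=lambda n,x,y,w,h,s:cv2.resize(d[n]["image"][y:y+h,x:x+w],None,fx=s,fy=s,interpolation=cv2.INTER_CUBIC)
a=f("scene",280,230,80,120,5);b=f("top",266,160,80,120,5)
cv2.imwrite("pics/p1.png",np.hstack([a,b]))
a=f("scene",380,290,120,130,3.3);b=f("top",145,135,85,95,4);e=f("scene",170,245,100,75,4);g=f("top",355,150,70,80,4)
C=np.zeros((600,800,3),np.uint8)
def flat(im,h): return cv2.resize(im,None,fx=h/im.shape[0],fy=h/im.shape[0])
C=np.zeros((600,800,3),np.uint8)
# 300px tiles, scale 300/h
for im,(x,y) in zip((("scene",380,295,120,120),("top",140,135,90,90),("scene",165,235,100,100),("top",350,145,80,80)),((0,0),(400,0),(0,300),(400,300))):
    t=f(im[0],*im[1:],300/im[4]);C[y:y+300,x:x+t.shape[1]]=t
cv2.imwrite("pics/p2.png",C)
E
```

```text
(no output)
```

View pics/p1.png

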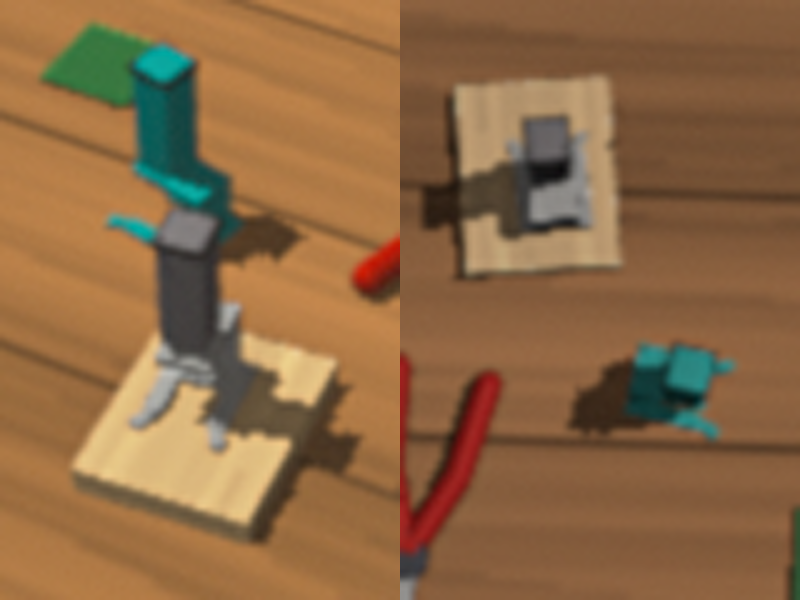

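View pics/p2.png

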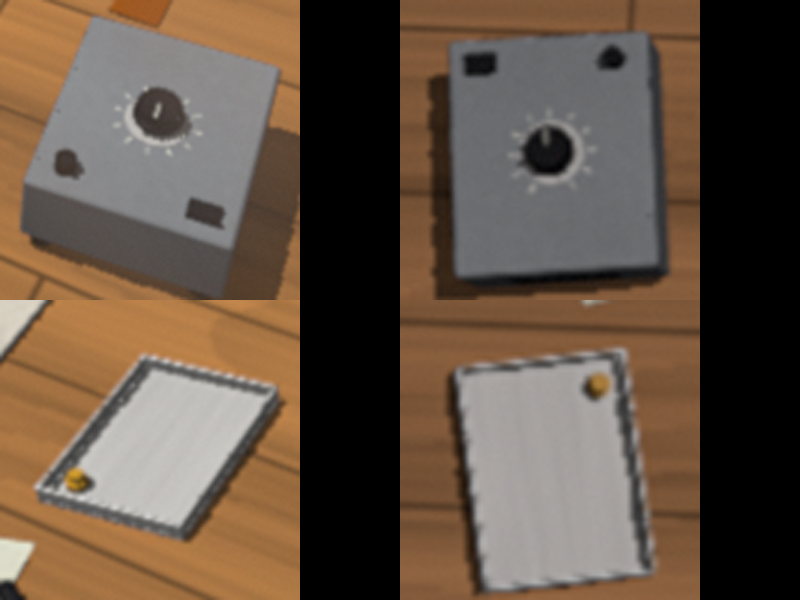

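The crops show the grey puller standing on the block with its fork tips toward the top of the top picture, so it opens roughly to world +x. The controller's bare side faces -x. I'll fit models of the parts to the edges in both views.

```bash
cat >h.py <<'E'
import numpy as np,cv2,pickle
from scipy.optimize import least_squares
from scipy.ndimage import map_coordinates
def proj(c,X):
    Y=np.atleast_2d(X)@np.array(c["R"]).T+np.array(c["t"]);return np.c_[c["fx"]*Y[:,0]/Y[:,2]+c["cx"],c["fy"]*Y[:,1]/Y[:,2]+c["cy"]]
def rect(p,sx,sy):  # p=x,y,z,yaw(deg)
    a=np.radians(p[3]);q=np.array([[-1,-1],[1,-1],[1,1],[-1,1]])*[sx/2,sy/2]
    return np.c_[q@np.array([[np.cos(a),np.sin(a)],[-np.sin(a),np.cos(a)]])+p[:2],np.full(4,p[2])]
def tri(cs,uvs):
    f=lambda X:np.concatenate([(proj(c,X)[0]-u) for c,u in zip(cs,uvs)])
    s=least_squares(f,[.5,0,.1]);return s.x,s.fun
def fit(cs,pix,p0,sx,sy,fixz=False):
    def full(v): return np.array([v[0],v[1],p0[2],v[2]]) if fixz else v
    v0=np.array(p0,float)[[0,1,3]] if fixz else np.array(p0,float)
    f=lambda v:np.concatenate([(proj(c,rect(full(v),sx,sy))-u).ravel() for c,u in zip(cs,pix) if u is not None])
    s=least_squares(f,v0,x_scale=[.01,.01,1] if fixz else [.01,.01,.01,1]);return full(s.x),np.sqrt(np.mean(s.fun**2))
def refine(cs,p,sx,sy,w=2.,fixz=False,it=6):
    p=np.array(p,float)
    for _ in range(it):
        obs=[]
        for k,c in enumerate(cs):
            g=cv2.cvtColor(c["image"],cv2.COLOR_BGR2GRAY).astype(float);P=rect(p,sx,sy)
            for i in range(4):
                A,B=P[i],P[(i+1)%4]
                for s in np.linspace(.12,.88,25):
                    u,u2=proj(c,np.array([A+(B-A)*s,A+(B-A)*(s+.02)]));t=u2-u;t/=np.linalg.norm(t);n=np.array([-t[1],t[0]])
                    d=np.arange(-w-1,w+1.01,.25);q=u+d[:,None]*n
                    v=map_coordinates(g,[q[:,1],q[:,0]],order=1);gr=np.abs(np.gradient(v));gr[0]=gr[-1]=0
                    j=gr.argmax();m=gr[max(0,j-4):j+5];dd=d[max(0,j-4):j+5]
                    if gr[j]>1.5: obs.append((k,i,s,u+n*(m@dd/m.sum()),n))
        def full(v): return np.array([v[0],v[1],p[2],v[2]]) if fixz else v
        def res(v):
            P=rect(full(v),sx,sy);o=[]
            for k,i,s,u,n in obs: o.append((proj(cs[k],P[i]+(P[(i+1)%4]-P[i])*s)[0]-u)@n)
            return np.array(o)
        S=least_squares(res,p[[0,1,3]] if fixz else p,loss="soft_l1",f_scale=.3,x_scale=[.01,.01,1] if fixz else [.01,.01,.01,1]);p=full(S.x)
    return p,np.sqrt(np.mean(res(S.x)**2)),len(obs)
E
cat >m.py <<'E'
from h import *
d=pickle.load(open("c0.pkl","rb"));cs=[d["scene"],d["top"]]
for c in cs: print(c["fy"])
# order: (-x,-y),(+x,-y),(+x,+y),(-x,+y);  top image: up=+x,left=+y
sp=lambda o,s,l:np.array(l)/s+np.array(o)
ctl=[sp((380,295),2.5,[(280,70),(232,247),(25,185),(95,15)]),sp((140,135),3.333,[(262,264),(248,33),(50,42),(57,277)])]
print("corner",fit(cs,ctl,[.55,.2,.08,0],.18,.15));p,_=fit(cs,ctl,[.55,.2,.08,0],.18,.15);print("ctl",refine(cs,p,.18,.15))
for k in (0,1): print("  only",k,refine([cs[k]],p,.18,.15,fixz=True))
tr=[sp((165,235),3,[(145,57),(40,190),(187,237),(277,90)]),sp((350,145),3.75,[(252,271),(224,50),(57,68),(84,290)])]
tr[0]=tr[0][[0,1,2,3]]
p,e=fit(cs,tr,[.55,-.2,.015,0],.16,.12,True);print("corner",p,e);print("tray",refine(cs,p,.16,.12,fixz=True))
hd=[sp((280,230),5,[(180,210),(218,222),(198,258),(160,246)]),sp((266,160),5,[(570-400,166),(568-400,118),(525-400,118),(528-400,166)])]
for o in range(4):
    p,e=fit(cs,[np.roll(hd[0],-o,0),hd[1]],[.5,0,.15,0],.022,.022);print("hd",o,p,e)
    if e<.8: print(refine(cs,p,.022,.022,w=1.2))
bl=[sp((280,230),5,[(335,360),(253,530),(75,478),(160,330)]),sp((266,160),5,[(620-400,265),(608-400,78),(455-400,85),(466-400,274)])]
p,e=fit(cs,bl,[.5,0,.015,0],.1,.08);print("block",p,e);print(refine(cs,p,.1,.08))
E
python3 m.py
```

```text
553.3771554965424
534.5499255770684
corner (array([0.54198445, 0.24520679, 0.04381208, 2.24676883]), np.float64(41.16038901393464))
ctl (array([0.54786441, 0.25023235, 0.06057565, 4.03405656]), np.float64(1.0811599095735094), 175)
  only 0 (array([0.53606295, 0.24600888, 0.04381208, 5.31409365]), np.float64(0.9431593944030456), 89)
  only 1 (array([0.54687797, 0.25648971, 0.04381208, 5.57115021]), np.float64(0.8735529284977548), 85)
corner [ 0.5659317  -0.26786581  0.015       8.59384328] 1.3979237685555792
tray (array([ 0.56582789, -0.26871053,  0.015     ,  8.55215538]), np.float64(1.1524448690320686), 200)
hd 0 [ 0.54019972 -0.02301452  0.10834336  9.81460673] 4.8777700585885055
hd 1 [  0.54025801  -0.02305321   0.1083961  -10.50942426] 4.514203397726459
hd 2 [ 0.54027987 -0.02301325  0.10856808 -0.40709505] 3.807989506528111
hd 3 [ 0.54023868 -0.02298235  0.10854164 15.46279351] 4.124032687740869
block [ 5.40804824e-01 -1.80924860e-02  1.41289773e-05 -5.41817553e+00] 17.89143299821716
(array([ 0.54459666, -0.01536251,  0.01284472,  5.21366578]), np.float64(0.42545738455341847), 196)
```

```bash
sed -i 's/\[(280,70),(232,247),(25,185),(95,15)\]/[(95,15),(25,185),(232,247),(280,70)]/;s/\[(180,210),(218,222),(198,258),(160,246)\]/[(180,210),(160,246),(198,258),(218,222)]/;s/\[(335,360),(253,530),(75,478),(160,330)\]/[(160,330),(75,478),(253,530),(335,360)]/;s/range(4):$/range(1):/' m.py
cat >>m.py <<'E'
P=lambda l,X:print(l,X)
# tray: single-view and z free
p=[.5658,-.2687,.015,8.55]
for k in (0,1): print("tray only",k,refine([cs[k]],p,.16,.12,w=3,fixz=True))
E
python3 m.py
```

```text
553.3771554965424
534.5499255770684
corner (array([0.55745371, 0.25102743, 0.0697893 , 5.51027415]), np.float64(0.9295054510590753))
ctl (array([0.55925617, 0.25115153, 0.0735571 , 4.61709806]), np.float64(0.8931652465039742), 192)
  only 0 (array([0.55612373, 0.25072557, 0.0697893 , 4.51884665]), np.float64(0.8597785335140964), 94)
  only 1 (array([0.56030034, 0.25199581, 0.0697893 , 4.98664509]), np.float64(0.8150601021484938), 100)
corner [ 0.5659317  -0.26786581  0.015       8.59384328] 1.3979237685555792
tray (array([ 0.56582789, -0.26871053,  0.015     ,  8.55215538]), np.float64(1.1524448690320686), 200)
hd 0 [ 0.54040734 -0.0229156   0.10865193  3.9629173 ] 0.7334676097025571
(array([ 0.54332042, -0.02325606,  0.11448653,  8.71503589]), np.float64(0.36866083222540297), 200)
block [ 5.43651444e-01 -1.57154938e-02  5.74386020e-03  7.07939236e+00] 0.7735395770277306
(array([ 0.54459343, -0.01536165,  0.0128409 ,  5.21882094]), np.float64(0.42360735055963084), 196)
tray only 0 (array([ 0.56769572, -0.26885757,  0.015     ,  8.43498387]), np.float64(1.4433627526691426), 100)
tray only 1 (array([ 0.5639208 , -0.26863468,  0.015     ,  8.44577471]), np.float64(1.6060570232857136), 100)
```

Poses agree to a few mm: the handle is at about (0.543, -0.023) with its top at 0.114, the panel centre at (0.559, 0.251), and the tray at (0.566, -0.269). Next I raise the arm and turn to yaw 7.

>>> play_rows(rows=[{"slide":[0,0,-0.2],"delta_rot":[0,0,-0.985],"fingers":1},{"slide":[0,0,-0.1],"delta_rot":[0,0,-0.985],"fingers":1},{"slide":[0,0,0],"delta_rot":[0,0,-0.985],"fingers":1},{"slide":[0,0,0],"delta_rot":[0,0,-0.985],"fingers":1},{"slide":[0,0,0],"delta_rot":[0,0,-0.985],"fingers":1},{"slide":[0,0,0],"delta_rot":[0,0,-0.985],"fingers":1}], squeeze=50)

```text
time_s: 0.85
tcp_pos: [0.2319, 0.6336, 0.271]
eef_rot: [179.9, 0.0, 7.1]
contact_force: [-0.9, -1.0, 0.9]
gripper_width: 0.0879
gripper_force: 0.0
```

>>> play_rows(rows=[{"slide":[0.109,0.329,0],"delta_rot":[0,0,0],"fingers":1},{"slide":[0.109,0.329,0],"delta_rot":[0,0,0],"fingers":1},{"slide":[0.109,0.329,0],"delta_rot":[0,0,0],"fingers":1},{"slide":[0.109,0.329,0],"delta_rot":[0,0,0],"fingers":1},{"slide":[0.109,0.329,0],"delta_rot":[0,0,0],"fingers":1},{"slide":[0.109,0.329,0],"delta_rot":[0,0,0],"fingers":1},{"slide":[0.109,0.329,0],"delta_rot":[0,0,0],"fingers":1}])

```text
time_s: 1.72
tcp_pos: [0.3879, 0.3032, 0.2714]
eef_rot: [180.0, 0.0, 7.0]
contact_force: [1.1, 0.0, -0.5]
gripper_width: 0.0876
gripper_force: 0.0
```

>>> play_rows(rows=[{"slide":[0.109,0.329,0],"delta_rot":[0,0,0],"fingers":1},{"slide":[0.109,0.329,0],"delta_rot":[0,0,0],"fingers":1},{"slide":[0.109,0.329,0],"delta_rot":[0,0,0],"fingers":1},{"slide":[0.109,0.329,0],"delta_rot":[0,0,0],"fingers":1},{"slide":[0.109,0.329,0],"delta_rot":[0,0,0],"fingers":1},{"slide":[0.109,0.329,0],"delta_rot":[0,0,0],"fingers":1},{"slide":[0.109,0.329,0],"delta_rot":[0,0,0],"fingers":1},{"slide":[0,0,0],"delta_rot":[0,0,0],"fingers":1}])

```text
time_s: 2.72
tcp_pos: [0.5437, -0.027, 0.2706]
eef_rot: [180.0, 0.1, 6.7]
contact_force: [-0.1, 0.3, -0.1]
gripper_width: 0.0879
gripper_force: 0.0
```

>>> play_rows(rows=[{"slide":[0,0,0.3],"delta_rot":[0,0,0],"fingers":1},{"slide":[0,0,0.3],"delta_rot":[0,0,0],"fingers":1},{"slide":[0,0,0.26],"delta_rot":[0,0,0],"fingers":1},{"slide":[0,0,0],"delta_rot":[0,0,0],"fingers":1}])

```text
time_s: 3.22
tcp_pos: [0.5409, -0.024, 0.14]
eef_rot: [180.0, 0.4, 7.0]
contact_force: [0.8, -1.0, 0.8]
gripper_width: 0.0876
gripper_force: 0.0
```

```bash
python3 - <<'E'
from plant import r
from h import *
a=r.capture("scene");s=r.get_state();print(s["tcp_pos"],s["eef_rot"],s["joints"])
b=r.capture("top");pickle.dump([a,b,s],open("c1.pkl","wb"))
for c in(a,b):
    print(proj(c,s["tcp_pos"]))
f=lambda c,x,y,w,h,k:cv2.resize(c["image"][y:y+h,x:x+w],None,fx=k,fy=k,interpolation=cv2.INTER_CUBIC)
cv2.imwrite("pics/h1.png",np.hstack([f(a,260,200,100,150,4),f(b,246,140,100,150,4)]))
E
```

```text
[ 0.5426428  -0.02385218  0.1422478 ] [1.79957412e+02 1.38093813e-01 7.03601527e+00] [ 1.81723172e+01  1.24220492e+01 -2.26034759e+01  1.84244009e-02
 -5.51181954e+01  7.88531938e+01]
[[315.90228703 264.80935777]]
[[295.23537288 184.87750128]]
```

View pics/h1.png

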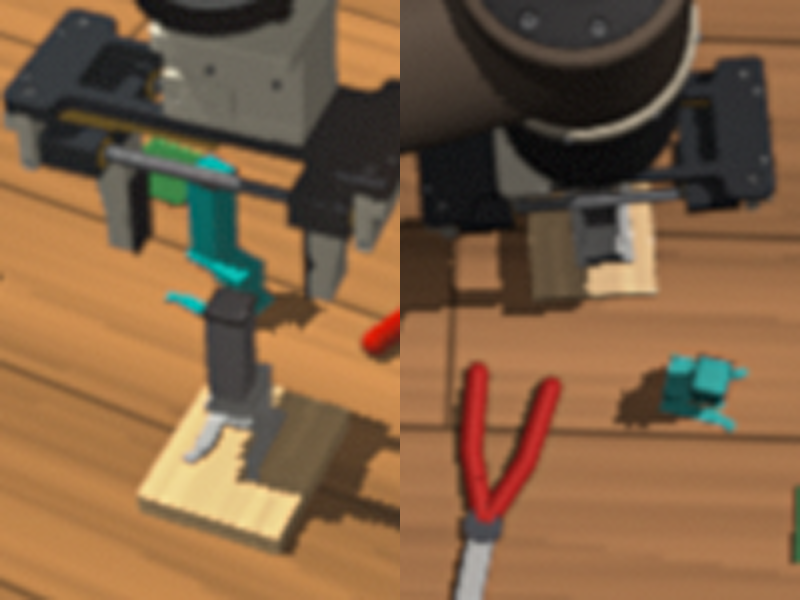

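The picture shows the open fingers either side of the grey handle: tips at about scene (292,262) and (341,274), with the handle top at (318,276) midway between them. The turquoise puller stands clear behind. Now I descend and grip.

>>> play_rows(rows=[{"slide":[0,0,0.2],"delta_rot":[0,0,0],"fingers":1},{"slide":[0,0,0.2],"delta_rot":[0,0,0],"fingers":1},{"slide":[0,0,0.11],"delta_rot":[0,0,0],"fingers":1},{"slide":[0,0,0],"delta_rot":[0,0,0],"fingers":0.2},{"slide":[0,0,0],"delta_rot":[0,0,0],"fingers":-0.3},{"slide":[0,0,0],"delta_rot":[0,0,0],"fingers":-0.6},{"slide":[0,0,0],"delta_rot":[0,0,0],"fingers":-1},{"slide":[0,0,0],"delta_rot":[0,0,0],"fingers":-1}], squeeze=50)

```text
time_s: 4.32
tcp_pos: [0.5434, -0.024, 0.0664]
eef_rot: [-180.0, -0.0, 7.0]
contact_force: [0.0, 0.8, 0.6]
gripper_width: 0.0434
gripper_force: 0.0
```

>>> play_rows(rows=[{"slide":[0,0,0],"delta_rot":[0,0,0],"fingers":-1},{"slide":[0,0,0],"delta_rot":[0,0,0],"fingers":-1}])

```text
time_s: 4.58
tcp_pos: [0.5433, -0.024, 0.066]
eef_rot: [180.0, 0.0, 7.0]
contact_force: [-1.0, 1.5, 0.8]
gripper_width: 0.0231
gripper_force: 0.5
```

>>> play_rows(rows=[{"slide":[0,0,0],"delta_rot":[0,0,0],"fingers":-1},{"slide":[0,0,0],"delta_rot":[0,0,0],"fingers":-1},{"slide":[0,0,0],"delta_rot":[0,0,0],"fingers":-1}])

```text
time_s: 4.95
tcp_pos: [0.5432, -0.0241, 0.066]
eef_rot: [180.0, 0.0, 7.0]
contact_force: [0.6, 0.3, -0.3]
gripper_width: 0.0217
gripper_force: 50.0
```

>>> play_rows(rows=[{"slide":[0,0,-0.2],"delta_rot":[0,0,0],"fingers":-1},{"slide":[0,0,-0.3],"delta_rot":[0,0,0],"fingers":-1},{"slide":[0,0,-0.3],"delta_rot":[0,0,0],"fingers":-1},{"slide":[0,0,0],"delta_rot":[0,0,0],"fingers":-1},{"slide":[0,0,0],"delta_rot":[0,0,0],"fingers":-1}])

```text
time_s: 5.58
tcp_pos: [0.5425, -0.024, 0.1853]
eef_rot: [-180.0, 0.1, 7.0]
contact_force: [-0.6, -0.2, -2.6]
gripper_width: 0.0218
gripper_force: 50.0
```

>>> play_rows(rows=[{"slide":[-0.012,-0.3,0],"delta_rot":[0,0,0],"fingers":-1},{"slide":[-0.012,-0.3,0],"delta_rot":[0,0,0],"fingers":-1},{"slide":[-0.012,-0.3,0],"delta_rot":[0,0,0],"fingers":-1},{"slide":[-0.012,-0.3,0],"delta_rot":[0,0,0],"fingers":-1},{"slide":[-0.012,-0.3,0],"delta_rot":[0,0,0],"fingers":-1},{"slide":[-0.012,-0.3,0],"delta_rot":[0,0,0],"fingers":-1},{"slide":[0,0,0],"delta_rot":[0,0,0],"fingers":-1},{"slide":[0,0,0],"delta_rot":[0,0,0],"fingers":-1}])

```text
time_s: 6.58
tcp_pos: [0.4988, 0.2422, 0.1844]
eef_rot: [179.9, 0.2, 7.0]
contact_force: [0.4, 0.2, -1.2]
gripper_width: 0.0217
gripper_force: 50.0
```

```bash
python3 - <<'E'
from plant import r
from h import *
a=r.capture("scene");s=r.get_state();print(s["tcp_pos"],s["eef_rot"],s["contact_force"])
b=r.capture("top");pickle.dump([a,b,s],open("c2.pkl","wb"))
f=lambda c,x,y,w,h,k:cv2.resize(c["image"][y:y+h,x:x+w],None,fx=k,fy=k,interpolation=cv2.INTER_CUBIC)
cv2.imwrite("pics/h2.png",np.hstack([f(a,385,245,80,120,5),f(b,150,130,80,120,5)]))
E
```

```text
[0.49910981 0.24177135 0.18481009] [1.79917739e+02 1.18936686e-01 6.97379031e+00] [ 0.15386725 -0.299127   -1.46046244]
```

View pics/h2.png

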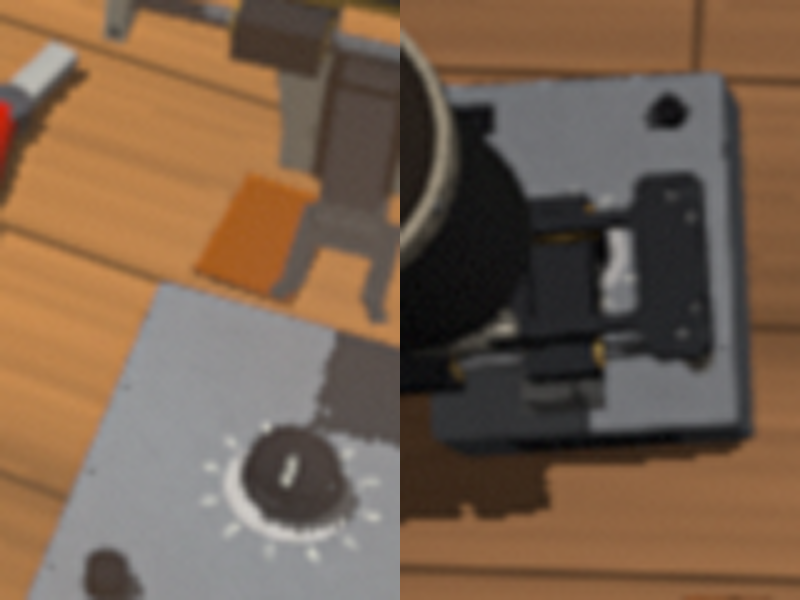

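```bash
python3 - <<'E'
from h import *
a,b,s=pickle.load(open("c2.pkl","rb"))
for z in np.arange(.1,.14,.005): print(round(z,3),proj(a,[.499+.0218,.242+.0027,z])[0])
p=[.5593,.2512,.0736]
for z in (.0736,.0836,.0936): print("knob",z,(proj(a,[p[0],p[1],z])[0]-[385,245])*5)
from plant import r
E
```

```text
0.1 [447.5282597  318.87339902]
0.105 [447.84144291 317.02407631]
0.11 [448.15652513 315.16354006]
0.115 [448.47352368 313.29168797]
0.12 [448.79245612 311.40841649]
0.125 [449.11334018 309.51362079]
0.13 [449.43619384 307.60719478]
0.135 [449.76103529 305.68903105]
0.14 [450.08788293 303.75902085]
knob 0.0736 [286.71447257 493.18759125]
knob 0.0836 [289.73463394 475.17411306]
knob 0.0936 [292.79209265 456.93817827]
```

>>> play_rows(rows=[{"slide":[0.03,0,0.12],"delta_rot":[0,0,0],"fingers":-1},{"slide":[0,0,0.12],"delta_rot":[0,0,0],"fingers":-1},{"slide":[0,0,0.08],"delta_rot":[0,0,0],"fingers":-1},{"slide":[0,0,0],"delta_rot":[0,0,0],"fingers":-1},{"slide":[0,0,0],"delta_rot":[0,0,0],"fingers":-1}])

```text
time_s: 7.3
tcp_pos: [0.5046, 0.2432, 0.1387]
eef_rot: [-180.0, -0.0, 7.0]
contact_force: [0.9, 0.2, -1.2]
gripper_width: 0.0217
gripper_force: 50.0
```

```bash
cat >look.py <<'E'
import sys
from plant import r
from h import *
n,x,y,w,h,k=sys.argv[1],*map(int,sys.argv[2:7])
a=r.capture("scene");s=r.get_state();print(s["time_s"],s["tcp_pos"],s["eef_rot"],s["contact_force"],s["moment"],s["gripper_width"])
pickle.dump([a,s],open(n+".pkl","wb"))
cv2.imwrite(f"pics/{n}.png",cv2.resize(a["image"][y:y+h,x:x+w],None,fx=k,fy=k,interpolation=cv2.INTER_CUBIC))
E
python3 look.py h3 400 275 95 75 8
```

```text
7.35 [0.50459865 0.24335966 0.13884203] [-1.79966014e+02 -6.18555997e-02  6.98648735e+00] [-0.12945996 -0.00671117 -2.68411488] [-0.01855756  0.0022771   0.06083202] 0.02167045521196358
```

View pics/h3.png

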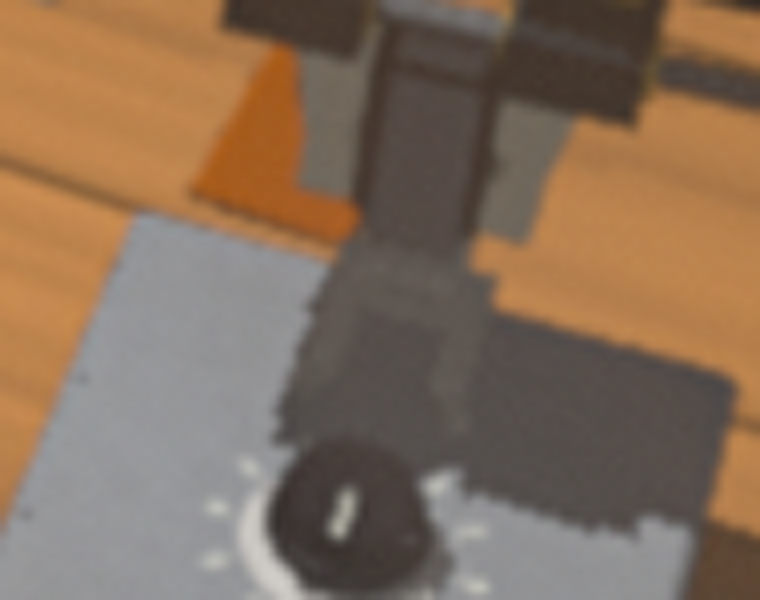

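The fork, in shadow, is just above the panel and behind the knob (crop (395,400) and (350,515)). I'll lower it further and probe.

>>> play_rows(rows=[{"slide":[0,0,0.02],"delta_rot":[0,0,0],"fingers":-1},{"slide":[0,0,0.02],"delta_rot":[0,0,0],"fingers":-1},{"slide":[0,0,0],"delta_rot":[0,0,0],"fingers":-1}])

```text
time_s: 7.72
tcp_pos: [0.5039, 0.2431, 0.1318]
eef_rot: [180.0, 0.0, 7.0]
contact_force: [-0.8, 0.3, -1.9]
gripper_width: 0.0216
gripper_force: 50.0
```

>>> play_rows(rows=[{"slide":[0,0,0.007],"delta_rot":[0,0,0],"fingers":-1},{"slide":[0,0,0],"delta_rot":[0,0,0],"fingers":-1}])

```text
time_s: 7.98
tcp_pos: [0.5041, 0.2431, 0.1309]
eef_rot: [180.0, 0.0, 7.0]
contact_force: [-0.9, -0.1, -1.2]
gripper_width: 0.0215
gripper_force: 50.0
```

>>> play_rows(rows=[{"slide":[0,0,0.007],"delta_rot":[0,0,0],"fingers":-1},{"slide":[0,0,0],"delta_rot":[0,0,0],"fingers":-1}])

```text
time_s: 8.22
tcp_pos: [0.5041, 0.2431, 0.1299]
eef_rot: [180.0, 0.0, 7.0]
contact_force: [-0.2, 0.2, -2.0]
gripper_width: 0.022
gripper_force: 50.0
```

>>> play_rows(rows=[{"slide":[0,0,0.007],"delta_rot":[0,0,0],"fingers":-1},{"slide":[0,0,0],"delta_rot":[0,0,0],"fingers":-1}])

```text
time_s: 8.48
tcp_pos: [0.5041, 0.2431, 0.1288]
eef_rot: [180.0, 0.0, 7.0]
contact_force: [0.3, -0.3, -1.8]
gripper_width: 0.0218
gripper_force: 50.0
```

>>> play_rows(rows=[{"slide":[0,0,0.005],"delta_rot":[0,0,0],"fingers":-1},{"slide":[0,0,0],"delta_rot":[0,0,0],"fingers":-1}])

```text
time_s: 8.72
tcp_pos: [0.5042, 0.2432, 0.1282]
eef_rot: [-180.0, -0.0, 7.0]
contact_force: [0.8, -0.4, -2.5]
gripper_width: 0.0213
gripper_force: 50.0
```

>>> play_rows(rows=[{"slide":[0,0,0.005],"delta_rot":[0,0,0],"fingers":-1},{"slide":[0,0,0],"delta_rot":[0,0,0],"fingers":-1}])

```text
time_s: 8.98
tcp_pos: [0.5042, 0.2432, 0.1281]
eef_rot: [-180.0, -0.0, 7.0]
contact_force: [-3.7, -0.8, 4.7]
gripper_width: 0.0219
gripper_force: 50.0
```

Contact: the foot rests on the panel. I raise it a hair and check the lateral alignment.

>>> play_rows(rows=[{"slide":[0,0,-0.005],"delta_rot":[0,0,0],"fingers":-1},{"slide":[0,0,0],"delta_rot":[0,0,0],"fingers":-1},{"slide":[0,0,0],"delta_rot":[0,0,0],"fingers":-1}])

```text
time_s: 9.35
tcp_pos: [0.5042, 0.2432, 0.1282]
eef_rot: [-180.0, -0.0, 7.0]
contact_force: [-0.8, 0.1, 0.8]
gripper_width: 0.0217
gripper_force: 50.0
```

```bash
sed -i 's/^cv2.imwrite.*/im=cv2.LUT(a["image"],np.array([min(255,int(255*(i\/255)**.6*1.15)) for i in range(256)],np.uint8));cv2.imwrite(f"pics\/{n}.png",cv2.resize(im[y:y+h,x:x+w],None,fx=k,fy=k,interpolation=cv2.INTER_CUBIC))/' look.py; python3 look.py h4 415 295 65 60 10
python3 - <<'E'
from h import *
a,s=pickle.load(open("h4.pkl","rb"))
c,sn=np.cos(np.radians(7)),np.sin(np.radians(7));zp=.0753
def W(x,y,z): return [.5042+c*x-sn*y,.2432+sn*x+c*y,z]
o=lambda X:np.round((proj(a,X)-[415,295])*10).astype(int).tolist()
print("tips L/R outer",o([W(22,19e0,0)]) if 0 else o([W(.022,.019,zp+.003),W(.022,-.019,zp+.003)]))
print("inner slot line y=±10.25 top z+4", o([W(-.01,.01025,zp+.004),W(.015,.01025,zp+.004),W(-.01,-.01025,zp+.004),W(.015,-.01025,zp+.004)]))
print("axis line", o([W(.022,0,zp),W(.055,0,zp)]))
for z in (0,.0055,.02): print("knob",z,o([[.5593,.2512,zp+z]]),"extremes y",o([[.5593,.2512-.019,zp+z],[.5593,.2512+.019,zp+z]]))
E
```

```text
9.4 [0.50416508 0.24321335 0.12818735] [-1.79999409e+02 -1.75602102e-03  6.99196679e+00] [-0.94666342  0.18388552  1.15715003] [0.01633889 0.27166267 0.00593345] 0.021727155811490064
tips L/R outer [[410, 365], [209, 312]]
inner slot line y=±10.25 top z+4 [[398, 231], [371, 323], [292, 204], [263, 294]]
axis line [[307, 349], [269, 476]]
knob 0 [[274, 480]] extremes y [[176, 443], [374, 518]]
knob 0.0055 [[278, 460]] extremes y [[179, 424], [378, 498]]
knob 0.02 [[287, 408]] extremes y [[187, 371], [388, 445]]
```

View pics/h4.png

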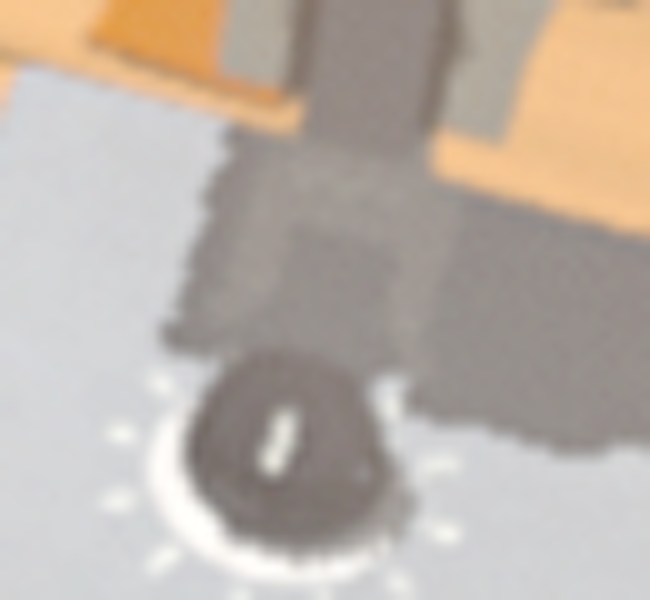

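Still touching lightly. The slot spans roughly (285–392, 250) and the knob centre is near (285,447), both in crop pixels. I'll measure the lateral offset on images rectified to the panel plane.

```bash
cat >rec.py <<'E'
from h import *
import sys
a,s=pickle.load(open(sys.argv[1]+".pkl","rb"))
psi=np.radians(7);c,sn=np.cos(psi),np.sin(psi);T=s["tcp_pos"];zp=.0753
g=cv2.cvtColor(a["image"],cv2.COLOR_BGR2GRAY).astype(float)
def W(x,y,z): x,y=np.broadcast_arrays(x,y);return np.c_[(T[0]+c*x-sn*y).ravel(),(T[1]+sn*x+c*y).ravel(),np.full(x.size,z)]
def samp(x,y,z): u=proj(a,W(x,y,z));return map_coordinates(g,[u[:,1],u[:,0]],order=1).reshape(np.broadcast(x,y).shape)
ys=np.arange(-.03,.0301,.0005)
xs=np.arange(0,.014,.001)
for zz in (.004,):
    for lo,hi in ((-.004,.002),(.002,.008),(.008,.014)):
        m=samp(np.arange(lo,hi,.001)[:,None],ys[None],zp+zz).mean(0);gr=np.gradient(m)
        L=[(round(1e3*ys[i],1),round(gr[i],1)) for i in range(2,len(ys)-2) if abs(gr[i])==max(abs(gr[i-2:i+3])) and abs(gr[i])>1]
        print("slot x",lo,hi,L)
picks=np.array([(160,385),(120,433),(115,500),(162,560),(443,530),(440,462),(388,400)])/10+[415,295]
def inv(u,z):
    Rm,t=np.array(a["R"]),np.array(a["t"]);d=Rm.T@np.array([(u[0]-a["cx"])/a["fx"],(u[1]-a["cy"])/a["fy"],1]);o=-Rm.T@t;return o+d*(z-o[2])/d[2]
def tool(X): d=X[:2]-T[:2];return np.array([c*d[0]+sn*d[1],-sn*d[0]+c*d[1]])
# refine picks by brightness centroid in full-res window
Q=[]
for u in picks:
    x0,y0=int(round(u[0])),int(round(u[1]));w=np.clip(g[y0-2:y0+3,x0-2:x0+3]-np.percentile(g[y0-2:y0+3,x0-2:x0+3],50),0,None)
    yy,xx=np.mgrid[y0-2:y0+3,x0-2:x0+3];Q.append(tool(inv([(w*xx).sum()/w.sum(),(w*yy).sum()/w.sum()],zp)))
for Z in (np.array([tool(inv(u,zp)) for u in picks]),np.array(Q)):
    S=least_squares(lambda v:np.hypot(*(Z-v[:2]).T)-v[2],[.055,0,.03]);print("knob in tool frame",S.x*1e3,"rms",1e3*np.sqrt(np.mean(S.fun**2)))
E
python3 rec.py h4
```

```text
slot x -0.004 0.002 [(np.float64(-26.0), np.float64(-7.8)), (np.float64(-19.0), np.float64(1.4)), (np.float64(-10.0), np.float64(-1.4)), (np.float64(11.0), np.float64(1.6)), (np.float64(19.0), np.float64(-1.6))]
slot x 0.002 0.008 [(np.float64(-26.5), np.float64(-9.2)), (np.float64(-19.0), np.float64(1.5)), (np.float64(-9.5), np.float64(-1.4)), (np.float64(11.0), np.float64(1.8)), (np.float64(18.0), np.float64(-1.1))]
slot x 0.008 0.014 [(np.float64(-26.5), np.float64(-9.3)), (np.float64(-19.0), np.float64(1.4)), (np.float64(-10.0), np.float64(-1.6)), (np.float64(12.0), np.float64(1.3)), (np.float64(18.5), np.float64(-1.5))]
knob in tool frame [55.83859536  2.18798508 30.36764471] rms 0.2993109858250686
knob in tool frame [55.32136367  1.7558576  29.82091787] rms 0.49737740195058144
```

>>> play_rows(rows=[{"slide":[0,-0.012,-0.004],"delta_rot":[0,0,0],"fingers":-1},{"slide":[0,0,0],"delta_rot":[0,0,0],"fingers":-1},{"slide":[0,0,0],"delta_rot":[0,0,0],"fingers":-1}])

```text
time_s: 9.78
tcp_pos: [0.5039, 0.2449, 0.1286]
eef_rot: [180.0, 0.0, 7.0]
contact_force: [0.6, 0.1, -0.8]
gripper_width: 0.0218
gripper_force: 50.0
```

>>> play_rows(rows=[{"slide":[0.03,0,0],"delta_rot":[0,0,0],"fingers":-1},{"slide":[0.03,0,0],"delta_rot":[0,0,0],"fingers":-1},{"slide":[0.03,0,0],"delta_rot":[0,0,0],"fingers":-1},{"slide":[0,0,0],"delta_rot":[0,0,0],"fingers":-1},{"slide":[0,0,0],"delta_rot":[0,0,0],"fingers":-1}])

```text
time_s: 10.4
tcp_pos: [0.5173, 0.2465, 0.1286]
eef_rot: [180.0, 0.0, 7.0]
contact_force: [0.4, -0.4, -1.8]
gripper_width: 0.0215
gripper_force: 50.0
```

```bash
python3 look.py h5 415 295 65 60 10; python3 rec.py h5
```

```text
10.45 [0.51720624 0.24651344 0.12867089] [1.79992434e+02 1.36619818e-02 6.98460018e+00] [-0.24161298  0.30205858 -1.77780825] [-0.06358067 -0.01597011 -0.00216109] 0.02175255518299623
slot x -0.004 0.002 [(np.float64(-27.5), np.float64(-9.1)), (np.float64(-19.0), np.float64(1.3)), (np.float64(-9.5), np.float64(-1.5)), (np.float64(10.5), np.float64(1.6)), (np.float64(19.0), np.float64(-1.5))]
slot x 0.002 0.008 [(np.float64(-25.5), np.float64(-8.2)), (np.float64(-18.5), np.float64(1.7)), (np.float64(-10.0), np.float64(-1.1)), (np.float64(11.0), np.float64(1.3)), (np.float64(19.0), np.float64(-1.5))]
slot x 0.008 0.014 [(np.float64(-27.0), np.float64(-10.3)), (np.float64(-18.5), np.float64(1.4)), (np.float64(-9.5), np.float64(-1.7)), (np.float64(11.0), np.float64(1.4)), (np.float64(19.0), np.float64(-1.3))]
knob in tool frame [42.49246454  0.50181317 30.36764476] rms 0.2993109858250401
knob in tool frame [41.11135995  0.10165282 29.97345624] rms 1.0928428886542454
```

Aligned: the slot centre is at +0.4 mm and the knob at +0.5 mm, with no contact force. I'll advance slowly.

>>> play_rows(rows=[{"slide":[0.015,0,0],"delta_rot":[0,0,0],"fingers":-1},{"slide":[0.015,0,0],"delta_rot":[0,0,0],"fingers":-1},{"slide":[0.015,0,0],"delta_rot":[0,0,0],"fingers":-1},{"slide":[0,0,0],"delta_rot":[0,0,0],"fingers":-1}])

```text
time_s: 10.95
tcp_pos: [0.5242, 0.2475, 0.1287]
eef_rot: [180.0, 0.0, 7.0]
contact_force: [-0.0, -0.7, -1.0]
gripper_width: 0.0222
gripper_force: 50.0
```

>>> play_rows(rows=[{"slide":[0.015,0,0],"delta_rot":[0,0,0],"fingers":-1},{"slide":[0.015,0,0],"delta_rot":[0,0,0],"fingers":-1},{"slide":[0,0,0],"delta_rot":[0,0,0],"fingers":-1}])

```text
time_s: 11.32
tcp_pos: [0.5287, 0.248, 0.1287]
eef_rot: [180.0, -0.0, 7.0]
contact_force: [-0.0, -0.0, -1.7]
gripper_width: 0.0221
gripper_force: 50.0
```

>>> play_rows(rows=[{"slide":[0.015,0,0],"delta_rot":[0,0,0],"fingers":-1},{"slide":[0.01,0,0],"delta_rot":[0,0,0],"fingers":-1},{"slide":[0,0,0],"delta_rot":[0,0,0],"fingers":-1}])

```text
time_s: 11.7
tcp_pos: [0.5323, 0.2485, 0.1287]
eef_rot: [180.0, -0.0, 7.0]
contact_force: [0.5, -0.6, -2.2]
gripper_width: 0.0218
gripper_force: 50.0
```

>>> play_rows(rows=[{"slide":[0.015,0,0],"delta_rot":[0,0,0],"fingers":-1},{"slide":[0.01,0,0],"delta_rot":[0,0,0],"fingers":-1},{"slide":[0,0,0],"delta_rot":[0,0,0],"fingers":-1}])

```text
time_s: 12.08
tcp_pos: [0.5361, 0.2489, 0.1287]
eef_rot: [180.0, 0.0, 7.0]
contact_force: [-0.9, -0.6, -2.3]
gripper_width: 0.0217
gripper_force: 50.0
```

>>> play_rows(rows=[{"slide":[0.015,0,0],"delta_rot":[0,0,0],"fingers":-1},{"slide":[0.015,0,0],"delta_rot":[0,0,0],"fingers":-1},{"slide":[0,0,0],"delta_rot":[0,0,0],"fingers":-1}])

```text
time_s: 12.45
tcp_pos: [0.5406, 0.2495, 0.1287]
eef_rot: [-180.0, -0.0, 7.0]
contact_force: [0.5, 0.2, -1.9]
gripper_width: 0.0217
gripper_force: 50.0
```

>>> play_rows(rows=[{"slide":[0.015,0,0],"delta_rot":[0,0,0],"fingers":-1},{"slide":[0.015,0,0],"delta_rot":[0,0,0],"fingers":-1},{"slide":[0,0,0],"delta_rot":[0,0,0],"fingers":-1}])

```text
time_s: 12.82
tcp_pos: [0.545, 0.25, 0.1287]
eef_rot: [180.0, 0.0, 7.0]
contact_force: [0.0, -0.0, -1.1]
gripper_width: 0.0218
gripper_force: 50.0
```

>>> play_rows(rows=[{"slide":[0.015,0,0],"delta_rot":[0,0,0],"fingers":-1},{"slide":[0.015,0,0],"delta_rot":[0,0,0],"fingers":-1},{"slide":[0,0,0],"delta_rot":[0,0,0],"fingers":-1}])

```text
time_s: 13.2
tcp_pos: [0.5495, 0.2506, 0.1287]
eef_rot: [180.0, 0.0, 7.0]
contact_force: [0.5, -0.1, -1.8]
gripper_width: 0.0219
gripper_force: 50.0
```

>>> play_rows(rows=[{"slide":[0.007,0,0],"delta_rot":[0,0,0],"fingers":-1},{"slide":[0.007,0,0],"delta_rot":[0,0,0],"fingers":-1},{"slide":[0,0,0],"delta_rot":[0,0,0],"fingers":-1}])

```text
time_s: 13.58
tcp_pos: [0.5515, 0.2508, 0.1288]
eef_rot: [-180.0, -0.0, 7.0]
contact_force: [-0.4, 0.6, -2.1]
gripper_width: 0.022
gripper_force: 50.0
```

>>> play_rows(rows=[{"slide":[0.007,0,0],"delta_rot":[0,0,0],"fingers":-1},{"slide":[0,0,0],"delta_rot":[0,0,0],"fingers":-1}])

```text
time_s: 13.82
tcp_pos: [0.5525, 0.2509, 0.1287]
eef_rot: [-180.0, -0.0, 7.0]
contact_force: [1.2, -0.1, -2.2]
gripper_width: 0.022
gripper_force: 50.0
```

>>> play_rows(rows=[{"slide":[0.007,0,0],"delta_rot":[0,0,0],"fingers":-1},{"slide":[0,0,0],"delta_rot":[0,0,0],"fingers":-1}])

```text
time_s: 14.08
tcp_pos: [0.5536, 0.2511, 0.1288]
eef_rot: [180.0, -0.0, 7.0]
contact_force: [0.3, 0.7, -2.4]
gripper_width: 0.0219
gripper_force: 50.0
```

>>> play_rows(rows=[{"slide":[0.007,0,0],"delta_rot":[0,0,0],"fingers":-1},{"slide":[0,0,0],"delta_rot":[0,0,0],"fingers":-1}])

```text
time_s: 14.32
tcp_pos: [0.5546, 0.2512, 0.1287]
eef_rot: [-180.0, -0.0, 7.0]
contact_force: [-0.6, 0.9, -1.5]
gripper_width: 0.022
gripper_force: 50.0
```

>>> play_rows(rows=[{"slide":[0.005,0,0],"delta_rot":[0,0,0],"fingers":-1},{"slide":[0,0,0],"delta_rot":[0,0,0],"fingers":-1}])

```text
time_s: 14.58
tcp_pos: [0.5553, 0.2513, 0.1288]
eef_rot: [180.0, -0.0, 7.0]
contact_force: [-0.6, -0.8, -1.5]
gripper_width: 0.0221
gripper_force: 50.0
```

>>> play_rows(rows=[{"slide":[0.005,0,0],"delta_rot":[0,0,0],"fingers":-1},{"slide":[0,0,0],"delta_rot":[0,0,0],"fingers":-1}])

```text
time_s: 14.82
tcp_pos: [0.5561, 0.2514, 0.1288]
eef_rot: [180.0, 0.0, 7.0]
contact_force: [-0.2, -1.3, -2.9]
gripper_width: 0.0219
gripper_force: 50.0
```

>>> play_rows(rows=[{"slide":[0.005,0,0],"delta_rot":[0,0,0],"fingers":-1},{"slide":[0,0,0],"delta_rot":[0,0,0],"fingers":-1}])

```text
time_s: 15.08
tcp_pos: [0.5568, 0.2515, 0.1288]
eef_rot: [180.0, -0.0, 7.0]
contact_force: [-0.1, -0.5, -1.0]
gripper_width: 0.0221
gripper_force: 50.0
```

>>> play_rows(rows=[{"slide":[0.005,0,0],"delta_rot":[0,0,0],"fingers":-1},{"slide":[0,0,0],"delta_rot":[0,0,0],"fingers":-1}])

```text
time_s: 15.32
tcp_pos: [0.5576, 0.2515, 0.1287]
eef_rot: [180.0, -0.0, 7.0]
contact_force: [-0.4, -0.4, -1.6]
gripper_width: 0.0218
gripper_force: 50.0
```

>>> play_rows(rows=[{"slide":[0.005,0,0],"delta_rot":[0,0,0],"fingers":-1},{"slide":[0,0,0],"delta_rot":[0,0,0],"fingers":-1}])

```text
time_s: 15.58
tcp_pos: [0.5583, 0.2516, 0.1287]
eef_rot: [180.0, 0.0, 7.0]
contact_force: [0.4, 1.1, -1.7]
gripper_width: 0.0217
gripper_force: 50.0
```

>>> play_rows(rows=[{"slide":[0.005,0,0],"delta_rot":[0,0,0],"fingers":-1},{"slide":[0,0,0],"delta_rot":[0,0,0],"fingers":-1}])

```text
time_s: 15.82
tcp_pos: [0.5591, 0.2517, 0.1288]
eef_rot: [-180.0, -0.0, 7.0]
contact_force: [0.5, 0.6, -1.9]
gripper_width: 0.0217
gripper_force: 50.0
```

>>> play_rows(rows=[{"slide":[0.004,0,0],"delta_rot":[0,0,0],"fingers":-1},{"slide":[0,0,0],"delta_rot":[0,0,0],"fingers":-1}])

```text
time_s: 16.08
tcp_pos: [0.5596, 0.2518, 0.1288]
eef_rot: [-180.0, -0.0, 7.0]
contact_force: [-0.1, 0.4, -1.4]
gripper_width: 0.0216
gripper_force: 50.0
```

```bash
python3 look.py h6 415 295 65 60 10
```

```text
16.125 [0.55962313 0.25178329 0.12874758] [-1.79999152e+02  6.38289451e-04  6.98743586e+00] [-0.10967288 -0.63310202 -1.59966744] [-0.01596637 -0.00536682 -0.00400654] 0.021854485343041522
```

View pics/h6.png

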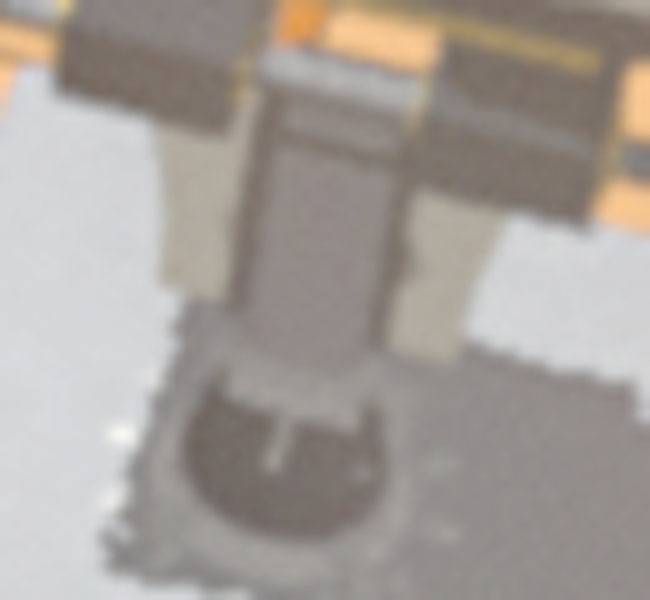

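The knob (centre still at about (285,447)) sits in the frame under the bridge and hasn't been shoved. I'll continue gently until I feel the throat.

>>> play_rows(rows=[{"slide":[0.004,0,0],"delta_rot":[0,0,0],"fingers":-1},{"slide":[0,0,0],"delta_rot":[0,0,0],"fingers":-1}])

```text
time_s: 16.38
tcp_pos: [0.5602, 0.2519, 0.1288]
eef_rot: [-180.0, -0.0, 7.0]
contact_force: [-0.5, 0.5, -1.8]
gripper_width: 0.0217
gripper_force: 50.0
```

>>> play_rows(rows=[{"slide":[0.004,0,0],"delta_rot":[0,0,0],"fingers":-1},{"slide":[0,0,0],"delta_rot":[0,0,0],"fingers":-1}])

```text
time_s: 16.62
tcp_pos: [0.5608, 0.2519, 0.1287]
eef_rot: [180.0, 0.0, 7.0]
contact_force: [0.7, -0.7, -1.4]
gripper_width: 0.0219
gripper_force: 50.0
```

>>> play_rows(rows=[{"slide":[0.004,0,0],"delta_rot":[0,0,0],"fingers":-1},{"slide":[0,0,0],"delta_rot":[0,0,0],"fingers":-1}])

```text
time_s: 16.88
tcp_pos: [0.5614, 0.252, 0.1287]
eef_rot: [180.0, -0.0, 7.0]
contact_force: [-0.5, -0.0, -1.5]
gripper_width: 0.0218
gripper_force: 50.0
```

>>> play_rows(rows=[{"slide":[0.004,0,0],"delta_rot":[0,0,0],"fingers":-1},{"slide":[0,0,0],"delta_rot":[0,0,0],"fingers":-1}])

```text
time_s: 17.12
tcp_pos: [0.5618, 0.252, 0.1287]
eef_rot: [180.0, 0.0, 7.0]
contact_force: [-0.7, 0.2, -1.3]
gripper_width: 0.0219
gripper_force: 50.0
```

>>> play_rows(rows=[{"slide":[0.003,0,0],"delta_rot":[0,0,0],"fingers":-1},{"slide":[0,0,0],"delta_rot":[0,0,0],"fingers":-1}])

```text
time_s: 17.38
tcp_pos: [0.5621, 0.252, 0.1287]
eef_rot: [180.0, 0.0, 7.0]
contact_force: [-2.7, 0.1, -0.7]
gripper_width: 0.0219
gripper_force: 50.0
```

```bash
cat >st.py <<'E'
from plant import r
s=r.get_state()
for k in("time_s","tcp_pos","eef_rot","contact_force","moment","gripper_force"):print(k,s[k])
E
python3 st.py
```

```text
time_s 17.375
tcp_pos [0.56207515 0.25201578 0.12866789]
eef_rot [1.79990636e+02 4.09526266e-02 6.98308933e+00]
contact_force [-2.69375393  0.071788   -0.67096518]
moment [-0.02378472  1.12955908  0.00228641]
gripper_force 49.9994695186615
```

The throat is against the neck (-2.7 N). Pull up slowly.

>>> play_rows(rows=[{"slide":[-0.001,0,-0.007],"delta_rot":[0,0,0],"fingers":-1},{"slide":[0,0,-0.007],"delta_rot":[0,0,0],"fingers":-1},{"slide":[0,0,0],"delta_rot":[0,0,0],"fingers":-1}])

```text
time_s: 17.75
tcp_pos: [0.562, 0.2519, 0.1307]
eef_rot: [180.0, 0.0, 7.0]
contact_force: [-1.5, -0.9, -3.2]
gripper_width: 0.0218
gripper_force: 50.0
```

>>> play_rows(rows=[{"slide":[0,0,-0.007],"delta_rot":[0,0,0],"fingers":-1},{"slide":[0,0,-0.007],"delta_rot":[0,0,0],"fingers":-1}])

```text
time_s: 18.0
tcp_pos: [0.5616, 0.2517, 0.1319]
eef_rot: [180.0, 0.1, 7.0]
contact_force: [-1.4, -0.1, -11.0]
gripper_width: 0.0216
gripper_force: 50.0
```

>>> play_rows(rows=[{"slide":[0,0,-0.007],"delta_rot":[0,0,0],"fingers":-1},{"slide":[0,0,-0.007],"delta_rot":[0,0,0],"fingers":-1}])

```text
time_s: 18.25
tcp_pos: [0.562, 0.252, 0.1351]
eef_rot: [180.0, 0.0, 7.0]
contact_force: [-3.7, -1.5, -6.0]
gripper_width: 0.0216
gripper_force: 50.0
```

>>> play_rows(rows=[{"slide":[0,0,-0.01],"delta_rot":[0,0,0],"fingers":-1},{"slide":[0,0,-0.01],"delta_rot":[0,0,0],"fingers":-1}])

```text
time_s: 18.5
tcp_pos: [0.5622, 0.2521, 0.1387]
eef_rot: [180.0, -0.0, 7.0]
contact_force: [-4.9, -0.9, -2.4]
gripper_width: 0.022
gripper_force: 50.0
```

```bash
python3 st.py
```

```text
time_s 18.5
tcp_pos [0.56221818 0.25211512 0.13873977]
eef_rot [ 1.79999609e+02 -9.90864020e-03  7.00071690e+00]
contact_force [-4.93665598 -0.92800688 -2.38132087]
moment [-0.4843372   2.12043329 -0.02403295]
gripper_force 49.99961793422699
```

It popped at about 10 N. I ease the side load and keep lifting.

>>> play_rows(rows=[{"slide":[-0.002,0,-0.01],"delta_rot":[0,0,0],"fingers":-1},{"slide":[-0.001,0,-0.01],"delta_rot":[0,0,0],"fingers":-1},{"slide":[0,0,-0.015],"delta_rot":[0,0,0],"fingers":-1},{"slide":[0,0,-0.02],"delta_rot":[0,0,0],"fingers":-1},{"slide":[0,0,-0.03],"delta_rot":[0,0,0],"fingers":-1},{"slide":[0,0,-0.03],"delta_rot":[0,0,0],"fingers":-1},{"slide":[0,0,-0.03],"delta_rot":[0,0,0],"fingers":-1},{"slide":[0,0,0],"delta_rot":[0,0,0],"fingers":-1}])

```text
time_s: 19.5
tcp_pos: [0.5622, 0.2523, 0.1604]
eef_rot: [-180.0, -0.1, 7.0]
contact_force: [-0.2, -0.5, -1.9]
gripper_width: 0.0223
gripper_force: 50.0
```

```bash
python3 look.py h7 400 265 95 75 8; python3 st.py
```

```text
19.55 [0.56193658 0.25217812 0.16006462] [-1.79981513e+02 -2.72077826e-02  6.99125736e+00] [ 0.5456655   0.06676523 -2.20054585] [-0.06734512 -0.01961634 -0.02790299] 0.021796634222657735
time_s 19.55
tcp_pos [0.56193658 0.25217812 0.16006462]
eef_rot [-1.79981513e+02 -2.72077826e-02  6.99125736e+00]
contact_force [ 0.5456655   0.06676523 -2.20054585]
moment [-0.06734512 -0.01961634 -0.02790299]
gripper_force 49.99932825565338
```

View pics/h7.png

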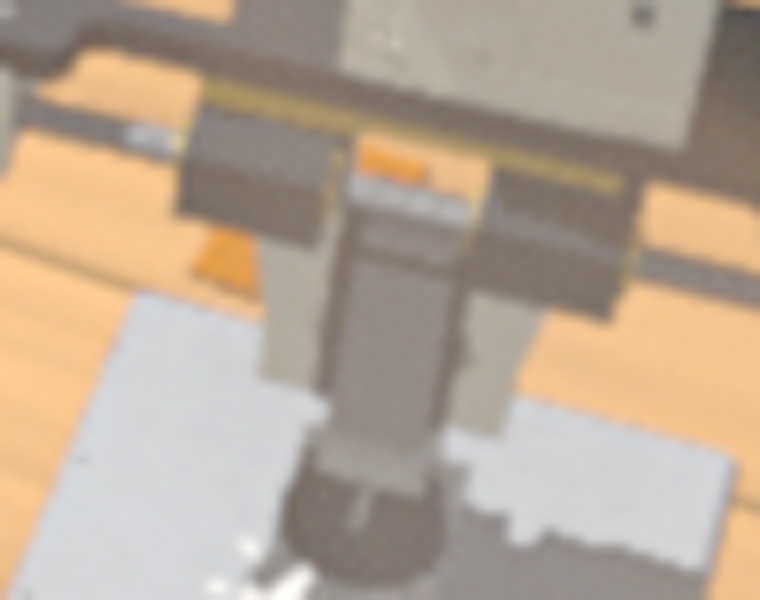

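The knob is on the fork, clear of the shaft (crop (365,520)). I carry it to the tray with a gentle ramp.

>>> play_rows(rows=[{"slide":[0,0.03,-0.03],"delta_rot":[0,0,0],"fingers":-1},{"slide":[-0.01,0.08,-0.03],"delta_rot":[0,0,0],"fingers":-1},{"slide":[-0.015,0.15,0],"delta_rot":[0,0,0],"fingers":-1},{"slide":[-0.02,0.2,0],"delta_rot":[0,0,0],"fingers":-1},{"slide":[-0.025,0.25,0],"delta_rot":[0,0,0],"fingers":-1},{"slide":[-0.025,0.25,0],"delta_rot":[0,0,0],"fingers":-1},{"slide":[-0.025,0.25,0],"delta_rot":[0,0,0],"fingers":-1},{"slide":[-0.025,0.25,0],"delta_rot":[0,0,0],"fingers":-1}])

```text
time_s: 20.55
tcp_pos: [0.5662, 0.0294, 0.1689]
eef_rot: [180.0, -0.0, 7.0]
contact_force: [0.4, 0.1, -1.5]
gripper_width: 0.0217
gripper_force: 50.0
```

>>> play_rows(rows=[{"slide":[-0.025,0.25,0],"delta_rot":[0,0,0],"fingers":-1},{"slide":[-0.025,0.25,0],"delta_rot":[0,0,0],"fingers":-1},{"slide":[-0.025,0.25,0],"delta_rot":[0,0,0],"fingers":-1},{"slide":[-0.025,0.25,0],"delta_rot":[0,0,0],"fingers":-1},{"slide":[-0.02,0.25,0],"delta_rot":[0,0,0],"fingers":-1},{"slide":[-0.015,0.25,0],"delta_rot":[0,0,0],"fingers":-1},{"slide":[-0.01,0.2,0],"delta_rot":[0,0,0],"fingers":-1},{"slide":[-0.005,0.15,0],"delta_rot":[0,0,0],"fingers":-1}])

```text
time_s: 21.55
tcp_pos: [0.5773, -0.2484, 0.1688]
eef_rot: [-180.0, 0.0, 6.9]
contact_force: [0.1, 1.4, -2.2]
gripper_width: 0.0217
gripper_force: 50.0
```

>>> play_rows(rows=[{"slide":[0,0.09,0],"delta_rot":[0,0,0],"fingers":-1},{"slide":[0,0.05,0],"delta_rot":[0,0,0],"fingers":-1},{"slide":[0,0,0],"delta_rot":[0,0,0],"fingers":-1},{"slide":[0,0,0],"delta_rot":[0,0,0],"fingers":-1}])

```text
time_s: 22.05
tcp_pos: [0.581, -0.2662, 0.1689]
eef_rot: [-180.0, -0.0, 7.0]
contact_force: [0.2, 0.3, -1.6]
gripper_width: 0.0218
gripper_force: 50.0
```

```bash
python3 - <<'E'
from plant import r
from h import *
a=r.capture("scene");s=r.get_state();b=r.capture("top");pickle.dump([a,b,s],open("c3.pkl","wb"))
print(s["tcp_pos"],s["contact_force"],s["moment"],s["joints"])
# dark knob blob in scene near the expected place
T=s["tcp_pos"]
u=proj(a,[T[0]-.003,T[1],T[2]-.053+.012])[0];print("expect",u)
x,y=map(int,u);g=cv2.cvtColor(a["image"],cv2.COLOR_BGR2GRAY)[y-18:y+20,x-20:x+21]
print("\n".join("".join("#" if v<45 else "+" if v<75 else "-" if v<120 else "." for v in q) for q in g))
E
```

```text
[ 0.5810125  -0.26624136  0.1688919 ] [-0.29144253 -0.16027853 -2.24522634] [-0.05877102 -0.06415812 -0.05198377] [-7.15816215e+00  1.95153583e+01 -8.65871700e+00 -5.67007980e-03
 -6.18217634e+01  1.04202473e+02]
expect [208.60090309 244.77836439]
-------+#+++++++++#+----------...........
--.----+#+++++++++#+----------...........
-..-----+#+++++++++-----------...........
...-----+#+++++++++-----------...........
.....---+#+++++++++------------..........
........-++++++++++-------------.........
.........--+++++++++-----------..-.......
...........-++++++++-----------.....-....
...........-++++++++-----------.......--.
...........--+++++++++---------..........
............-+++++++++---------..........
............---++++++----------..........
............--------------------.........
............-----------+++------.........
............----------++##+-----.........
.............-+-------+####+----.........
.............-+#+++--+#####+-----........
.............+####+++#######+------......
............-+###+++########++-----......
............-###++++#########+-----......
............-###+++##########+----.......
............-################+---........
............-################+--.........
...........-+################+-..........
...........-+###############+-...........
..........--++#############+-............
........-------+#########++-.............
.......-----...-----+--++--..............
........--.............----..............
.......................----..............
.......................--------..........
.......................----..------......
......................-----......------..
.....................-----............---
.....................-----...............
....................-----................
--.................-----.................
-----.............---.-..................
```

The knob is visible on the fork over the tray. I'll descend.

>>> play_rows(rows=[{"slide":[0,0,0.04],"delta_rot":[0,0,0],"fingers":-1},{"slide":[0,0,0.08],"delta_rot":[0,0,0],"fingers":-1},{"slide":[0,0,0.12],"delta_rot":[0,0,0],"fingers":-1},{"slide":[0,0,0.12],"delta_rot":[0,0,0],"fingers":-1},{"slide":[0,0,0.12],"delta_rot":[0,0,0],"fingers":-1},{"slide":[0,0,0.1],"delta_rot":[0,0,0],"fingers":-1},{"slide":[0,0,0.06],"delta_rot":[0,0,0],"fingers":-1},{"slide":[0,0,0.03],"delta_rot":[0,0,0],"fingers":-1}])

```text
time_s: 23.15
tcp_pos: [0.5809, -0.267, 0.0677]
eef_rot: [-180.0, 0.0, 7.0]
contact_force: [-0.9, 0.5, -1.6]
gripper_width: 0.0218
gripper_force: 50.0
```

>>> play_rows(rows=[{"slide":[0,0,0.01],"delta_rot":[0,0,0],"fingers":-1},{"slide":[0,0,0],"delta_rot":[0,0,0],"fingers":-1}])

```text
time_s: 23.4
tcp_pos: [0.5812, -0.267, 0.0673]
eef_rot: [180.0, -0.0, 7.0]
contact_force: [0.0, 0.8, -2.6]
gripper_width: 0.0215
gripper_force: 50.0
```

>>> play_rows(rows=[{"slide":[0,0,0.01],"delta_rot":[0,0,0],"fingers":-1},{"slide":[0,0,0],"delta_rot":[0,0,0],"fingers":-1}])

```text
time_s: 23.65
tcp_pos: [0.581, -0.267, 0.0655]
eef_rot: [180.0, -0.0, 7.0]
contact_force: [-0.8, 0.9, -1.9]
gripper_width: 0.022
gripper_force: 50.0
```

Now the probing steps.

>>> play_rows(rows=[{"slide":[0,0,0.01],"delta_rot":[0,0,0],"fingers":-1},{"slide":[0,0,0.01],"delta_rot":[0,0,0],"fingers":-1},{"slide":[0,0,0],"delta_rot":[0,0,0],"fingers":-1}])

```text
time_s: 24.02
tcp_pos: [0.5808, -0.2669, 0.0621]
eef_rot: [-180.0, 0.0, 7.0]
contact_force: [0.6, -0.4, -2.4]
gripper_width: 0.0216
gripper_force: 50.0
```

>>> play_rows(rows=[{"slide":[0,0,0.007],"delta_rot":[0,0,0],"fingers":-1},{"slide":[0,0,0],"delta_rot":[0,0,0],"fingers":-1}])

```text
time_s: 24.28
tcp_pos: [0.5808, -0.267, 0.0612]
eef_rot: [-180.0, 0.0, 7.0]
contact_force: [1.0, -0.8, -2.0]
gripper_width: 0.0217
gripper_force: 50.0
```

>>> play_rows(rows=[{"slide":[0,0,0.005],"delta_rot":[0,0,0],"fingers":-1},{"slide":[0,0,0],"delta_rot":[0,0,0],"fingers":-1}])

```text
time_s: 24.52
tcp_pos: [0.5809, -0.267, 0.0605]
eef_rot: [-180.0, 0.0, 7.0]
contact_force: [-0.2, 0.6, -2.9]
gripper_width: 0.0218
gripper_force: 50.0
```

>>> play_rows(rows=[{"slide":[0,0,0.005],"delta_rot":[0,0,0],"fingers":-1},{"slide":[0,0,0],"delta_rot":[0,0,0],"fingers":-1}])

```text
time_s: 24.78
tcp_pos: [0.5808, -0.267, 0.0597]
eef_rot: [-180.0, 0.0, 7.0]
contact_force: [0.6, 0.1, -1.9]
gripper_width: 0.0217
gripper_force: 50.0
```

>>> play_rows(rows=[{"slide":[0,0,0.005],"delta_rot":[0,0,0],"fingers":-1},{"slide":[0,0,0],"delta_rot":[0,0,0],"fingers":-1}])

```text
time_s: 25.02
tcp_pos: [0.5808, -0.267, 0.0589]
eef_rot: [-180.0, 0.0, 7.0]
contact_force: [0.5, 0.1, -1.4]
gripper_width: 0.0219
gripper_force: 50.0
```

>>> play_rows(rows=[{"slide":[0,0,0.005],"delta_rot":[0,0,0],"fingers":-1},{"slide":[0,0,0],"delta_rot":[0,0,0],"fingers":-1}])

```text
time_s: 25.28
tcp_pos: [0.5808, -0.2669, 0.0582]
eef_rot: [-180.0, 0.0, 7.0]
contact_force: [0.1, -0.3, -2.2]
gripper_width: 0.0219
gripper_force: 50.0
```

>>> play_rows(rows=[{"slide":[0,0,0.005],"delta_rot":[0,0,0],"fingers":-1},{"slide":[0,0,0],"delta_rot":[0,0,0],"fingers":-1}])

```text
time_s: 25.52
tcp_pos: [0.5809, -0.267, 0.0575]
eef_rot: [-180.0, 0.0, 7.0]
contact_force: [1.2, -1.3, -1.6]
gripper_width: 0.0217
gripper_force: 50.0
```

>>> play_rows(rows=[{"slide":[0,0,0.005],"delta_rot":[0,0,0],"fingers":-1},{"slide":[0,0,0],"delta_rot":[0,0,0],"fingers":-1}])

```text
time_s: 25.78
tcp_pos: [0.5809, -0.2669, 0.0567]
eef_rot: [-180.0, 0.0, 7.0]
contact_force: [-0.7, -0.2, -1.4]
gripper_width: 0.022
gripper_force: 50.0
```

```bash
python3 st.py
```

```text
time_s 25.775
tcp_pos [ 0.58086074 -0.26694381  0.0567177 ]
eef_rot [-1.79998535e+02  5.24323208e-03  6.99204690e+00]
contact_force [-0.66584528 -0.1730124  -1.37917835]
moment [ 0.04625044  0.00451242 -0.0103065 ]
gripper_force 49.99944090843201
```

>>> play_rows(rows=[{"slide":[0,0,0.004],"delta_rot":[0,0,0],"fingers":-1},{"slide":[0,0,0],"delta_rot":[0,0,0],"fingers":-1}])

```text
time_s: 26.02
tcp_pos: [0.5809, -0.267, 0.0561]
eef_rot: [-180.0, 0.0, 7.0]
contact_force: [0.1, 0.4, -1.6]
gripper_width: 0.0217
gripper_force: 50.0
```

```bash
python3 st.py
```

```text
time_s 26.025
tcp_pos [ 0.58087215 -0.26696084  0.05611796]
eef_rot [-1.79997653e+02  3.04000814e-03  6.98739262e+00]
contact_force [ 0.06598075  0.42753249 -1.64597411]
moment [-0.01541008  0.01940474 -0.01187013]
gripper_force 49.99945521354675
```

>>> play_rows(rows=[{"slide":[0,0,0.004],"delta_rot":[0,0,0],"fingers":-1},{"slide":[0,0,0],"delta_rot":[0,0,0],"fingers":-1}])

```text
time_s: 26.28
tcp_pos: [0.5809, -0.267, 0.0555]
eef_rot: [180.0, 0.0, 7.0]
contact_force: [-0.4, -0.2, -1.8]
gripper_width: 0.0215
gripper_force: 50.0
```

>>> play_rows(rows=[{"slide":[0,0,0.004],"delta_rot":[0,0,0],"fingers":-1},{"slide":[0,0,0],"delta_rot":[0,0,0],"fingers":-1}])

```text
time_s: 26.52
tcp_pos: [0.581, -0.267, 0.0555]
eef_rot: [180.0, -0.0, 7.0]
contact_force: [-2.1, 1.7, 4.7]
gripper_width: 0.0221
gripper_force: 50.0
```

The foot is on the tray floor. I raise it a hair and withdraw backward.

>>> play_rows(rows=[{"slide":[0,0,-0.007],"delta_rot":[0,0,0],"fingers":-1},{"slide":[0,0,0],"delta_rot":[0,0,0],"fingers":-1},{"slide":[-0.01,0,0],"delta_rot":[0,0,0],"fingers":-1},{"slide":[-0.02,0,0],"delta_rot":[0,0,0],"fingers":-1},{"slide":[-0.02,0,0],"delta_rot":[0,0,0],"fingers":-1},{"slide":[-0.02,0,0],"delta_rot":[0,0,0],"fingers":-1},{"slide":[0,0,0],"delta_rot":[0,0,0],"fingers":-1}])

```text
time_s: 27.4
tcp_pos: [0.5702, -0.2683, 0.0561]
eef_rot: [-180.0, 0.0, 7.0]
contact_force: [-0.6, -0.0, -1.9]
gripper_width: 0.0219
gripper_force: 50.0
```

```bash
cat >kb.py <<'E'
from plant import r
from h import *
a=r.capture("scene");s=r.get_state();print(s["tcp_pos"],s["contact_force"],s["moment"])
u=proj(a,[.5779,-.2669,.015])[0];print("knob expected",u);x,y=map(int,u);g=cv2.cvtColor(a["image"],cv2.COLOR_BGR2GRAY)[y-26:y+16,x-22:x+24]
print("\n".join("".join("#" if v<45 else "+" if v<75 else "-" if v<120 else "." for v in q) for q in g))
E
python3 kb.py
```

```text
[ 0.570435   -0.26829486  0.05612351] [-0.20982552  0.4667602  -1.79018761] [-0.04215859 -0.05983635 -0.01024454]
knob expected [216.03512004 283.36985082]
......-----+#+++++++######++-----..........---
.....------+#++++++++++++++------........-----
.......----+#+++++++++---------------....-----
.......----+#+++++++++-----------..-----------
.......-----+#++++++++-----------........-----
.......-----+#++++++++-----------.........----
........----+#+++++++++----------.........----
-.......----+#++++++++#+---------...........-.
---.....-----#++++++++#+---------.............
..---....----+#+++++++++---------.............
....-...-----+#++++++++----------.............
........-----++++++++++----------.............
.......------..--+++++++----------............
......-----.....-+++++++----------............
.....-----......-+++++++----------............
.....-+--........++++++++----------...........
....----.........-++++++++-------------.......
...-----.........-----++---------------.......
..-----..........----------------------.......
.-----...........-----------------------..----
.---
[... 329 characters left out ...]
..........-###+++#########+---------------
..............+##+++##########+---------------
.............-################+---------------
............-+######+########++---------------
...........--++####++########+----------------
..........----+############++-----------------
..........-----++########+++------------------
...........------++++#++++--------------------
................-----+------------------------
.....................--....-------------------
-..........................-------------.-----
+-.........................------------...----
+-.........................-----------....---+
-...............................------...---++
...................................--...---+++
```

The knob stays put while the fork retreats, so I continue back and then lift.

>>> play_rows(rows=[{"slide":[-0.03,0,0],"delta_rot":[0,0,0],"fingers":-1},{"slide":[-0.04,0,0],"delta_rot":[0,0,0],"fingers":-1},{"slide":[-0.04,0,0],"delta_rot":[0,0,0],"fingers":-1},{"slide":[-0.04,0,0],"delta_rot":[0,0,0],"fingers":-1},{"slide":[-0.04,0,0],"delta_rot":[0,0,0],"fingers":-1},{"slide":[-0.03,0,0],"delta_rot":[0,0,0],"fingers":-1},{"slide":[-0.02,0,0],"delta_rot":[0,0,0],"fingers":-1},{"slide":[0,0,0],"delta_rot":[0,0,0],"fingers":-1}])

```text
time_s: 28.45
tcp_pos: [0.5346, -0.2727, 0.0561]
eef_rot: [180.0, -0.0, 7.0]
contact_force: [0.2, 0.1, -1.6]
gripper_width: 0.0219
gripper_force: 50.0
```

```bash
python3 kb.py
```

```text
[ 0.5348332  -0.27266454  0.05607488] [ 0.15319183  0.21483532 -1.72343503] [-0.02537906 -0.0198399   0.00034373]
knob expected [216.03512004 283.36985082]
.................----+#+++++++++---------.....
................------++++++++++----------....
................----....-+++++++-----------...
...............----.....-+++++++------------..
..............----.......-++++++--------------
.............-----.......-+++++++-------------
............---.-........-++++++++------------
-..........-----.........----+----------------
---........-----.........---------------------
..---.....-----..........---------------------
....-....-----............--------------------
........---.--.............-------------------
.......-----..............--------------------
......-----...............--------------------
.....-----...............---------------------
.....----...............----------------------
....----...............-----------------------
...-----..............------------------------
..-----...............------------------------
.-----...............-------------------------
.---
[... 329 characters left out ...]
..........-##-..-+########-....-----------
..............-##-.-+#########+-...-----------
..............-##+++##########+--.....-------.
..............-#####+########+---........----.
..............-+###++#######++---.............
...............-+###+######++----.............
................-+++#####++-----..............
.................-+++#+++------..............-
..................------------..............--
............................................--
-..........................................---
+-........................................----
+-........................................---+
-........................................----+
........................................----++
```

The knob stands free in the tray. I lift and carry the puller back over its block.

>>> play_rows(rows=[{"slide":[0,0,-0.08],"delta_rot":[0,0,0],"fingers":-1},{"slide":[0,0,-0.2],"delta_rot":[0,0,0],"fingers":-1},{"slide":[0,0,-0.25],"delta_rot":[0,0,0],"fingers":-1},{"slide":[0.019,-0.1,0],"delta_rot":[0,0,0],"fingers":-1},{"slide":[0.03,-0.2,0],"delta_rot":[0,0,0],"fingers":-1},{"slide":[0.04,-0.25,0],"delta_rot":[0,0,0],"fingers":-1},{"slide":[0.04,-0.25,0],"delta_rot":[0,0,0],"fingers":-1},{"slide":[0.04,-0.25,0],"delta_rot":[0,0,0],"fingers":-1}])

```text
time_s: 29.5
tcp_pos: [0.5404, -0.1116, 0.1353]
eef_rot: [-180.0, 0.0, 7.0]
contact_force: [0.6, -0.6, -1.4]
gripper_width: 0.0217
gripper_force: 50.0
```

>>> play_rows(rows=[{"slide":[0.04,-0.25,0],"delta_rot":[0,0,0],"fingers":-1},{"slide":[0.03,-0.2,0],"delta_rot":[0,0,0],"fingers":-1},{"slide":[0.02,-0.1,0],"delta_rot":[0,0,0],"fingers":-1},{"slide":[0,-0.04,0],"delta_rot":[0,0,0],"fingers":-1},{"slide":[0,0,0],"delta_rot":[0,0,0],"fingers":-1},{"slide":[0,0,0],"delta_rot":[0,0,0],"fingers":-1}])

```text
time_s: 30.25
tcp_pos: [0.5432, -0.0245, 0.1354]
eef_rot: [180.0, 0.0, 6.9]
contact_force: [-0.1, -0.2, -2.4]
gripper_width: 0.022
gripper_force: 50.0
```

>>> play_rows(rows=[{"slide":[0,-0.002,0.12],"delta_rot":[0,0,0],"fingers":-1},{"slide":[0,0,0.15],"delta_rot":[0,0,0],"fingers":-1},{"slide":[0,0,0.1],"delta_rot":[0,0,0],"fingers":-1},{"slide":[0,0,0.05],"delta_rot":[0,0,0],"fingers":-1},{"slide":[0,0,0.01],"delta_rot":[0,0,0],"fingers":-1},{"slide":[0,0,0],"delta_rot":[0,0,0],"fingers":-1}])

```text
time_s: 31.0
tcp_pos: [0.5437, -0.0234, 0.0714]
eef_rot: [180.0, -0.0, 7.0]
contact_force: [0.9, -1.4, -1.7]
gripper_width: 0.0218
gripper_force: 50.0
```

>>> play_rows(rows=[{"slide":[0,0,0.007],"delta_rot":[0,0,0],"fingers":-1},{"slide":[0,0,0],"delta_rot":[0,0,0],"fingers":-1}])

```text
time_s: 31.25
tcp_pos: [0.5435, -0.0233, 0.0703]
eef_rot: [-180.0, -0.0, 7.0]
contact_force: [0.4, -0.2, -1.7]
gripper_width: 0.0218
gripper_force: 50.0
```

>>> play_rows(rows=[{"slide":[0,0,0.007],"delta_rot":[0,0,0],"fingers":-1},{"slide":[0,0,0],"delta_rot":[0,0,0],"fingers":-1}])

```text
time_s: 31.5
tcp_pos: [0.5433, -0.0234, 0.0689]
eef_rot: [180.0, 0.0, 7.0]
contact_force: [-0.6, 0.4, -1.8]
gripper_width: 0.0217
gripper_force: 50.0
```

>>> play_rows(rows=[{"slide":[0,0.004,0.007],"delta_rot":[0,0,0],"fingers":-1},{"slide":[0,0,0],"delta_rot":[0,0,0],"fingers":-1}])

```text
time_s: 31.75
tcp_pos: [0.5433, -0.0241, 0.0677]
eef_rot: [180.0, 0.0, 7.0]
contact_force: [-0.3, 0.1, -1.1]
gripper_width: 0.0217
gripper_force: 50.0
```

>>> play_rows(rows=[{"slide":[0,0,0.005],"delta_rot":[0,0,0],"fingers":-1},{"slide":[0,0,0],"delta_rot":[0,0,0],"fingers":-1}])

```text
time_s: 32.0
tcp_pos: [0.5434, -0.024, 0.067]
eef_rot: [180.0, 0.0, 7.0]
contact_force: [0.8, 0.5, -1.8]
gripper_width: 0.0215
gripper_force: 50.0
```

>>> play_rows(rows=[{"slide":[0,0,0.004],"delta_rot":[0,0,0],"fingers":-1},{"slide":[0,0,0],"delta_rot":[0,0,0],"fingers":-1}])

```text
time_s: 32.25
tcp_pos: [0.5434, -0.024, 0.0665]
eef_rot: [180.0, 0.0, 7.0]
contact_force: [-0.4, -0.5, -1.5]
gripper_width: 0.0215
gripper_force: 50.0
```

>>> play_rows(rows=[{"slide":[0,0,0.003],"delta_rot":[0,0,0],"fingers":-1},{"slide":[0,0,0],"delta_rot":[0,0,0],"fingers":-1}])

```text
time_s: 32.5
tcp_pos: [0.5434, -0.024, 0.0661]
eef_rot: [180.0, 0.0, 7.0]
contact_force: [0.7, -0.4, -2.0]
gripper_width: 0.0215
gripper_force: 50.0
```

>>> play_rows(rows=[{"slide":[0,0,0.003],"delta_rot":[0,0,0],"fingers":-1},{"slide":[0,0,0],"delta_rot":[0,0,0],"fingers":-1}])

```text
time_s: 32.75
tcp_pos: [0.5434, -0.024, 0.066]
eef_rot: [180.0, -0.0, 7.0]
contact_force: [-1.6, 0.2, 4.2]
gripper_width: 0.0218
gripper_force: 50.0
```

It touches down at the original height. I relieve the load, open and retreat upward.

>>> play_rows(rows=[{"slide":[0,0,-0.002],"delta_rot":[0,0,0],"fingers":-1},{"slide":[0,0,0],"delta_rot":[0,0,0],"fingers":-0.4},{"slide":[0,0,0],"delta_rot":[0,0,0],"fingers":0},{"slide":[0,0,0],"delta_rot":[0,0,0],"fingers":0.5},{"slide":[0,0,0],"delta_rot":[0,0,0],"fingers":0.9},{"slide":[0,0,0],"delta_rot":[0,0,0],"fingers":0.9},{"slide":[0,0,0],"delta_rot":[0,0,0],"fingers":0.9},{"slide":[0,0,0],"delta_rot":[0,0,0],"fingers":0.9}])

```text
time_s: 33.75
tcp_pos: [0.5434, -0.024, 0.0659]
eef_rot: [-180.0, -0.0, 7.0]
contact_force: [0.3, 0.0, 0.7]
gripper_width: 0.08
gripper_force: 0.0
```

>>> play_rows(rows=[{"slide":[0,0,-0.05],"delta_rot":[0,0,0],"fingers":0.9},{"slide":[0,0,-0.15],"delta_rot":[0,0,0],"fingers":0.9},{"slide":[0,0,-0.25],"delta_rot":[0,0,0],"fingers":0.9},{"slide":[0,0,-0.3],"delta_rot":[0,0,0],"fingers":0.9},{"slide":[0,0,-0.3],"delta_rot":[0,0,0],"fingers":0.9},{"slide":[0,0,0],"delta_rot":[0,0,0],"fingers":0.9},{"slide":[0,0,0],"delta_rot":[0,0,0],"fingers":0.9}])

```text
time_s: 34.62
tcp_pos: [0.543, -0.024, 0.2235]
eef_rot: [-180.0, -0.0, 7.0]
contact_force: [-0.7, -0.5, -0.7]
gripper_width: 0.0832
gripper_force: 0.0
```

```bash
python3 - <<'E'
from plant import r
from h import *
a=r.capture("scene");s=r.get_state();print(s["time_s"],s["tcp_pos"],s["contact_force"],s["gripper_width"])
d=pickle.load(open("c0.pkl","rb"))["scene"]["image"]
G=lambda im:cv2.cvtColor(im,cv2.COLOR_BGR2GRAY)
f=lambda g:"\n".join("".join("#" if v<45 else "+" if v<80 else "-" if v<130 else "." for v in q) for q in g)
A,B=G(a["image"]),G(d)
for l,rr in zip(f(B[265:325,295:345]).split("\n"),f(A[265:325,295:345]).split("\n")): print(l,rr)
print(f(A[265:305,195:240]))
E
```

```text
34.675 [ 0.54274304 -0.0240527   0.22283423] [-0.31344394  0.72363549 -0.3392832 ] 0.0832119879723265
...........---------++++++++++--.................. ............---------+++++++++--..................
.............----------++++++++-.................. ..............----------+++++++-..................
..............------------+++++--................. ...............------------++++-..................
................-----------++++----............... .................------.---++++-..................
.................---------+++++-------............ ..................---------++++----...............
..................---++--++++++----------......... ..................-------++++++-------............
..................----+++++++++--.---------....... ...................---+++++++++-...------.........
..................-------+++++++---------------... ..................-..--++++++++--...--------......
.................-----------+++++----++----------- ..................-...--+++++++++-----+--------...
.......----......-----------+++++++++++++--------- ........--............-++++++
[... 6261 characters left out ...]
..........
...............-+#######+++----.............-
................++++#++++-----..............-
.................---++-------..............--
......................-...................-++
..........................................-++
-........................................-+-+
-.......................................-+-++
-......................................----++
.......................................-+-+++
......................................-++++++
.....................................-++++++-
.....................................-+++++--
....................................-+-++++-.
...................................---++++-..
----...............................---+++-...
```

The puller stands upright at its original spot, within about a pixel, and the knob stands in the tray. The gripper is clear, so I hand in.

```bash
python3 -c "
from plant import r
print(r.close_job())"
```

```text
the job is handed in; nothing more can be done
None
```

I handed the job in at about 35 s (no verdict returned): the knob came off at roughly 10 N of pull and stands upright in the metal tray, and the puller is back upright on its block within about a pixel of where it stood.

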